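# Lock the kitchen scale's battery cover with the slot key

### The arm

A 6-joint arm with a two-finger parallel gripper is mounted at the origin on a cart in front of the work surface, level with it; the furniture and walls round the work are solid. World frame = base frame: x ahead of the robot, y to its left, z up, the work surface at z = 0. Lengths are in mm, angles in rad, forces in N, time in s.
With the tool pointing down it reaches from about 350 to 975 mm from the base axis. Payload 4.9 kg.
Tool frame: the origin (TCP) lies at the very end of the fingers, on their centre line; the grasp point (between the pads) lies 19 mm behind it (manip.pinch_z is the distance from the TCP to the grasp point, in mm); z points along the fingers, y is the direction in which the jaws open and shut (so a half turn about z gives the same grasp; the last joint's range is limited). The gripper opens to 85 mm and grips with 20 to 120 N. Pads are 22 mm wide; open, the fingers measure 114 mm over their backs; the gripper's body (76 mm by 85 mm) begins 54 mm behind the grasp point. The pads swing forward as they close: fully open they stand 13 mm farther back than shut.
Start: joints at [-1.376, 0.053, 1.613, -0, 1.476, -0.119], TCP at [192.917, -594.462, 211.004] pointing down, gripper open.
Joint ranges: [-3.01, 3.01], [-1.01, 2.22], [0.06, 2.58], [-1.02, 4.17], [0.09, 2.62], [-3.14, 3.14]. Speed limits (rad/s): [2.57, 2.57, 3.14, 3.14, 3.14, 3.14].

### API

Orientations are given as [roll, pitch, yaw] about the fixed x, y, z axes, in that order (R = Rz(yaw) Ry(pitch) Rx(roll)).
In Python, from station import manip, viewer gives the robot as it stands.
- The arm moves only by the tool send_rows, never from a script. Its argument "increments" is a list of rows, each a list of 7 numbers: the turn, a rotation vector about the tool's x, y, z in degrees, then the shift along the tool's x, y, z in cm, then the closure, from 0 (fully open) to 1 (shut). In form: [[wx, wy, wz, dx, dy, dz, gripper], ...]. A call has 1 to 10 rows; each row is the pose to reach, as a shift and turn from the pose commanded when the call began, along the tool's axes at that moment; what a row does not reach only later rows make up. A row lasts 1/10 s, in which the tool goes at most 50 mm and 8.59 degrees, less where a joint would pass 70% of its speed; a pose out of reach is approached as far as the arm can. A call with a gripper value outside its range is refused whole. The fingers move at their own pace and stop on an object; "force" is the grip in N (left out, the last holds). Time passes only in rows, so rows that repeat a pose let the fingers close. It gives the time, the measured TCP pose, the force and the opening at its end, in the units of the state.
- manip.state(): the state, without advancing time (a new reading comes with each control period).
- viewer.snapshot(name): name is "side" or "top"; returns the picture (384x512x3 uint8, red, green, blue); there is no depth.
- viewer.camera_params(name): a dict with "fx", "fy", "cx", "cy" (pixels), "k1" (the pictures are not rectified: a ray, as slopes to the right and down, at radius r is drawn at 1 + k1 r^2 times it, then the intrinsics apply), "rvec" (rotation vector, rad) and "tvec" (3), from world to camera coordinates, as OpenCV has them. Camera axes: x right, y down, z forward; pixel columns grow to the right and rows downward; lengths in mm; the calibration is good to about 2 mm. A picture is of the moment at which its call begins. camera_params takes no time and is no camera call.
- manip.job_done(): hands the job in, once; it reports no verdict.
The state is a dict: "clock": time; "joint_pos": joint angles; "joint_velocities": joint speeds; "joint_efforts": joint torques, N m; "ee_pos": TCP position; "tool_rot": TCP orientation; "contact_force": force on the tool from outside, world axes, zero at the start; "moment": the same for the moment, N m; "grip_width": finger opening in mm.
Only numpy, scipy, OpenCV 4.12 (cv2) and the standard library are available. Lean on these libraries where they do the work, as an engineer would, in place of code of your own. Each camera call takes 0.05 s, during which the arm holds its last target.

### The job

The kitchen scale lies face down with a new battery in it, but its round, slotted battery cover is only part-turned. Take the wing-handled slot key out of the wooden driver block, put its blade in the slot of the cover and turn the cover clockwise all the way to its stop. Then put the key back in its slot in the block, blade down, upright and fully seated, and leave everything else where it stands.

Things in the scene. Friction and masses are not known exactly. Their poses are not given: they have to be found in the camera images.
- cover (a joint): Turn of the battery cover, rad: 0 = unlocked, grows clockwise seen from above, hard stop at 1.571 = locked (a quarter turn). It starts at 0.2 to 0.5. Stiff (about 0.07 N m of friction), it stays where it is left and cannot come out.
- slot (a point): Middle of the slot's mouth in the grey round battery cover, on its turning axis, level with its face, 26 mm above the worktop. x along the slot, z up; turns with the cover. Slot straight, 26 mm long, 4.6 wide, 8 deep, closed at ends and bottom, long edges bevelled 1.6 mm. A moulded triangle marks its +x end; locked, it points to the single bar on the housing, the slot along the scale's long side.
- scale: Kitchen scale lying face down: off-white housing 136 x 176 mm on a steel platform 146 x 188 mm, top 26 mm above the worktop; four rubber feet 17 mm across stand 4 mm higher, 50 mm (x) and 70 mm (y) from the middle. Origin: middle of its underside, on the worktop; y along the long side, z up. The cover (46 mm across, flush) is centred at y = +30 mm. It does not move.
- key: Slot key, 70 g. Origin: middle of the blade's end edge; z up the key, x across the blade's width, y across its thickness. Steel blade 20 mm wide, 2.6 thick, z = 0 to 34 mm. Grey flat handle 14 mm thick (y): stem 28 mm wide from z = 34, wing 44 mm wide from 56 to 84. Starts upright in one of the block's slots, x along the block's x, stem resting on the block, origin 12 mm above the worktop.
- block: Wooden driver block, 132 x 46 mm and 46 mm high, on a foot board 140 x 54 x 8 mm (the 46 mm includes it). Origin: middle of its underside, on the worktop; x along its length, z up. Two slots through its top at x = +32 mm and x = -32 mm, each 27 mm (along x) by 8 mm (along y), 38 mm deep, with 2 mm bevelled mouths. It does not move.
- driver: Stubby cross-head screwdriver with a round grey handle, 31 mm across, 88 mm long, standing in the other slot of the block. Origin at its tip. Leave it there.
- ramekin: Small white dish, 66 mm across and 34 mm high, with the old button cell in it, just beyond the scale. Origin: middle of its underside. Leave it.
- timer: White round wind-up kitchen timer, 58 mm across and 42 mm high, just beyond the scale. Origin: middle of its underside. Leave it.
- spice_jar: Square glass spice jar with a metal cap, 46 x 46 x 96 mm, just beyond the block. Origin: middle of its underside. Leave it.

How it is judged (in metres and radians):
On the way, in this order (a step that is already met when the one before it is completed fails the run):
1. the key's blade is in the cover's slot before the cover is turned (horizontal distance between key and slot below 0.007 m and z of key in the frame of slot below -0.003 m and value of joint cover below 0.8 rad), for 0.1 s.
2. the cover reaches its locked stop with the key in its slot (value of joint cover above 1.45 rad and horizontal distance between key and slot below 0.007 m and z of key in the frame of slot below -0.002 m), for 0.1 s.
At the end, for the whole second after the job is handed in: The cover is locked: within 7 degrees of its stop (joint above 1.45 rad). The key stands in the block's free slot, blade down, within 7 degrees of upright and seated to within 3 mm (its blade's end 8 to 15 mm above the block's underside), released and at rest (value of joint cover above 1.45 rad and z of key in the frame of block between 0.008 and 0.015 m and y of key in the frame of block between -0.01 and 0.01 m and x of key in the frame of block between -0.045 and 0.045 m and angle between key's own z axis and vertical below 0.12 rad and linear speed of key below 0.02 m/s); the robot touches nothing.
It fails at once if the screwdriver, the dish, the timer or the spice jar is shifted by more than 3 cm (distance of any of driver, ramekin, timer, spice_jar from where it was at the start of the episode above 0.03 m).
It also fails if it takes over 48 s, if anything falls off the work surface, if the arm or the gripper's body presses on something with over 40 N, if the wrist force passes 120 N, or if a joint passes its speed limit or range.

## Working session

There is one attempt and no reset: what is moved stays moved. The work goes in short steps, Python scripts to look and compute and a tool call to move; the robot and the scene stay as the last step left them, time stands still between calls to the robot, and variables do not carry over. Pictures are saved under pics/ and viewed, and the job is handed in when it is done.

Besides the shell and the picture viewer there is one more tool, called as a command line: name --pt "numbers of a row" for each row, then --argument value for the rest. send_rows: Moves the arm, as the interface text tells. Its arguments: {"type":"object","properties":{"increments":{"type":"array"},"force":{"type":"number"}},"required":["increments"]}

```bash
ls; mkdir -p pics
python3 - <<'E'
from station import manip, viewer
import cv2
for n in("side","top"):
    im=viewer.snapshot(n); cv2.imwrite(f"pics/{n}0.png",cv2.cvtColor(im,cv2.COLOR_RGB2BGR)); print(viewer.camera_params(n))
print(manip.state(), manip.pinch_z)
E
```

```text
pics
{'fx': 384.32181130789206, 'fy': 384.32181130789206, 'cx': 254.08697937524266, 'cy': 193.9824444324237, 'k1': 0.023304999405944535, 'rvec': array([ 2.24647534, -0.04933933,  0.03875576]), 'tvec': array([-598.8150559 ,   70.31360379,  852.61041836])}
{'fx': 362.1342529800937, 'fy': 362.1342529800937, 'cx': 261.40338909058556, 'cy': 196.92811239540066, 'k1': 0.0342332408312225, 'rvec': array([ 2.16837062, -2.1897824 ,  0.0540077 ]), 'tvec': array([ 29.41906203, 582.6298921 , 880.3955194 ])}
{'clock': 0.1, 'joint_pos': array([-1.37597360e+00,  5.32950179e-02,  1.61414308e+00, -2.43490933e-05,
        1.47601074e+00, -1.19028200e-01]), 'joint_velocities': array([-0.00025721, -0.00033807, -0.00587642,  0.00097658, -0.00055922,
       -0.00026276]), 'joint_efforts': array([ 2.16581925e-04, -3.94904280e+01, -3.71365857e+01, -1.59994679e-04,
        3.92736692e-03, -4.77913282e-07]), 'ee_pos': array([ 192.812249  , -593.88572002,  209.89153788]), 'tool_rot': array([-3.13974672e+00, -1.96353630e-04,  3.13853077e-01]), 'contact_force': array([-1.15595271, -0.06994078, -0.34831488]), 'moment': array([ 0.01524191, -0.02718981,  0.00549026]), 'grip_width': 85.20189104510362} 18.700000000000003
```

View pics/side0.png

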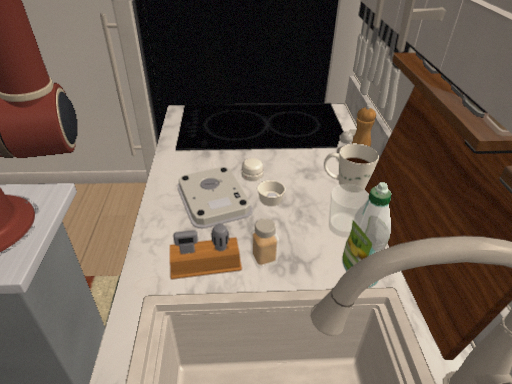

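View pics/top0.png

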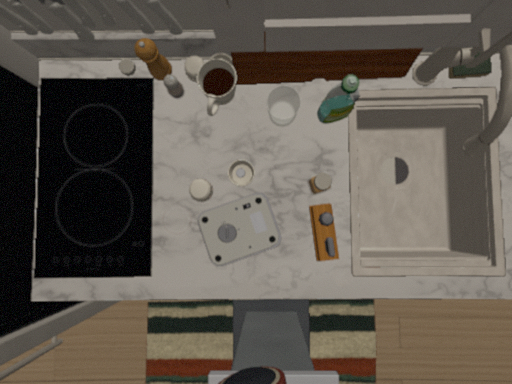

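```bash
cat > h.py <<'E'
import numpy as np, cv2
from station import manip, viewer
def cam(n):
    p=viewer.camera_params(n); R,_=cv2.Rodrigues(np.array(p['rvec'])); return p,R,np.array(p['tvec'])
def proj(n,P):
    p,R,t=cam(n); c=np.atleast_2d(P)@R.T+t; s=c[:,:2]/c[:,2:]; r2=(s**2).sum(1,keepdims=True); s=s*(1+p['k1']*r2)
    return s*[p['fx'],p['fy']]+[p['cx'],p['cy']]
def ray(n,uv):
    p,R,t=cam(n); d=(np.atleast_2d(uv)-[p['cx'],p['cy']])/[p['fx'],p['fy']]; s=d.copy()
    for _ in range(20): s=d/(1+p['k1']*(s**2).sum(1,keepdims=True))
    return -R.T@t, np.c_[s,np.ones(len(s))]@R
def onz(n,uv,z):
    o,d=ray(n,uv); k=(z-o[2])/d[:,2]; return o+d*k[:,None]
def tri(a,ua,b,ub):
    o1,d1=ray(a,ua);o2,d2=ray(b,ub);d1=d1[0];d2=d2[0]
    k=np.linalg.lstsq(np.c_[d1,-d2],o2-o1,rcond=None)[0]
    p,q=o1+d1*k[0],o2+d2*k[1]; return (p+q)/2,np.linalg.norm(p-q)
def snap(n,name,box=None,s=1):
    im=cv2.cvtColor(viewer.snapshot(n),cv2.COLOR_RGB2BGR); cv2.imwrite(f"pics/{name}_raw.png",im)
    if box: x0,y0,x1,y1=box; im=im[y0:y1,x0:x1]
    cv2.imwrite(f"pics/{name}.png",cv2.resize(im,None,fx=s,fy=s,interpolation=cv2.INTER_CUBIC))
    return im
E
python3 - <<'E'
from h import *
for n in("side","top"):
    p,R,t=cam(n); print(n,-R.T@t); print(proj(n,[[0,0,0],[400,0,0],[400,-200,0],[400,200,0],[193,-594,211]]).round())
im=cv2.imread('pics/top0.png'); cv2.imwrite('pics/t1.png',cv2.resize(im[150:280,180:350],None,fx=4.5,fy=4.5,interpolation=cv2.INTER_CUBIC))
im=cv2.imread('pics/side0.png'); cv2.imwrite('pics/s1.png',cv2.resize(im[150:290,150:300],None,fx=4.2,fy=4.2,interpolation=cv2.INTER_CUBIC))
E
```

```text
side [ 561.1244408  -649.47817033  594.79867833]
[[ -19.  226.]
 [ 166.  221.]
 [ 152.  295.]
 [ 176.  170.]
 [-324.  615.]]
top [522.7543147    8.49031874 917.64654629]
[[274. 440.]
 [272. 270.]
 [352. 270.]
 [192. 271.]
 [607. 404.]]
```

View pics/t1.png

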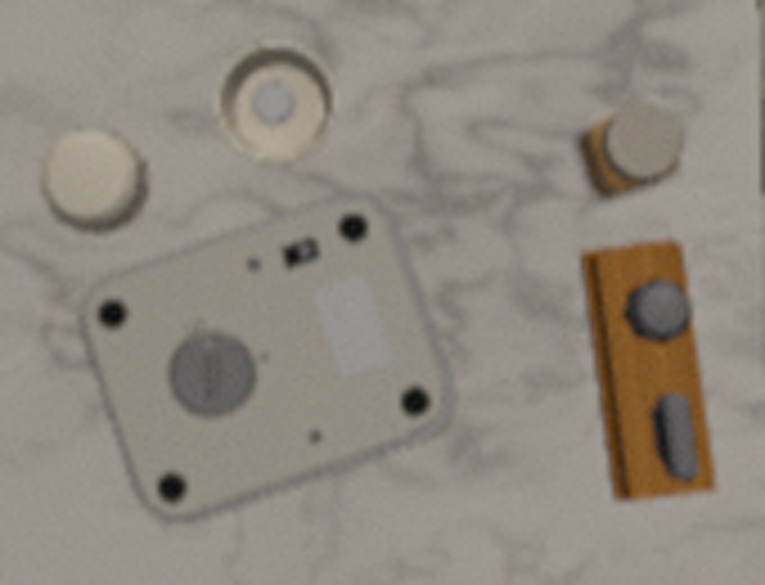

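View pics/s1.png

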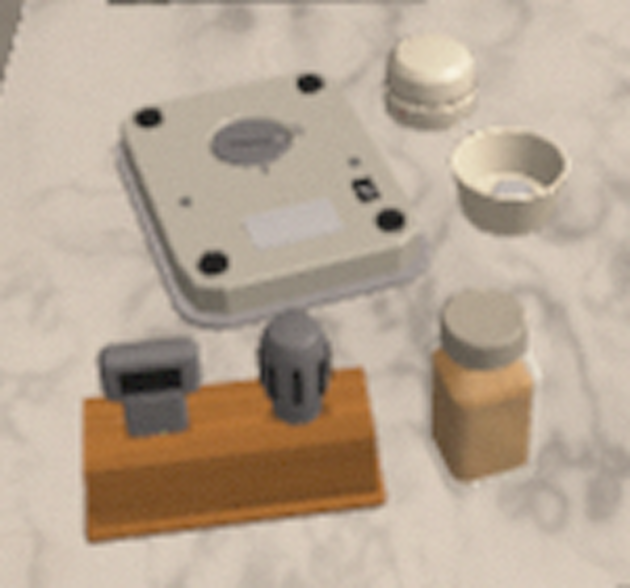

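```bash
cat > m1.py <<'E'
from h import *
from scipy.optimize import least_squares
def sub(mask,lo,hi):
    n,l,st,c=cv2.connectedComponentsWithStats(mask.astype(np.uint8),connectivity=8); return [(st[i],c[i]) for i in range(1,n) if lo<=st[i,4]<=hi]
F={}
for n,box in(("top",(190,180,290,270)),("side",(170,160,260,235))):
    im=cv2.imread(f'pics/{n}0.png'); x0,y0,x1,y1=box; g=cv2.cvtColor(im,cv2.COLOR_BGR2GRAY)[y0:y1,x0:x1].astype(float)
    s=4; G=cv2.resize(g,None,fx=s,fy=s,interpolation=cv2.INTER_CUBIC)
    print(n)
    F[n]=[]
    for st,c in sub(G<70,60,900):
        uv=(c+.5)/s-.5+[x0,y0]; P=onz(n,uv,30)[0]; F[n].append(P); print(uv.round(2),st[4],st[2:4],P.round(1))
    hsv=cv2.cvtColor(im,cv2.COLOR_BGR2HSV)[y0:y1,x0:x1]
    for st,c in sub((G>85)&(G<135),1500,9000):
        uv=(c+.5)/s-.5+[x0,y0]; print('cover',uv.round(2),st,onz(n,uv,26)[0].round(1))
E
python3 m1.py
```

```text
top
[258.03 200.17] 377 [22 22] [574.3  31.9  30. ]
[244.7  206.36] 189 [15 17] [559.4  64.7  30. ]
[204.49 219.35] 377 [22 21] [528.6 163.6  30. ]
[271.77 238.76] 384 [23 22] [479.8  -0.8  30. ]
[217.7  257.92] 386 [22 23] [434.7 131.2  30. ]
cover [203.28 195.34] [   0   12   94   79 2243] [587.9 167.3  26. ]
cover [226.73 232.28] [ 106  161   95   95 5989] [496.4 109.5  26. ]
side
[223.18 169.44] 242 [22 15] [528.1 156.2  30. ]
[184.9  177.66] 273 [23 15] [434.2 124.1  30. ]
[235.62 193.2 ] 76 [15  8] [558.6  58.1  30. ]
[242.43 201.99] 347 [24 18] [573.8  25.3  30. ]
[200.31 212.3 ] 382 [26 19] [479.9  -6.8  30. ]
[212.96 233.02] 127 [13 15] [510. -73.  30.]
cover [209.33 183.47] [ 121   74   78   48 2572] [494.9 103.5  26. ]
cover [191.42 209.55] [  35   92  105  169 2526] [458.8   7.8  26. ]
cover [219.94 229.15] [ 164  253   72   47 2096] [524.  -57.8  26. ]
```

```bash
cat > m2.py <<'E'
from h import *
im=cv2.imread('pics/top0.png'); g=cv2.cvtColor(im,cv2.COLOR_BGR2GRAY).astype(float)
# slot: intensity-weighted darkness / any detail inside cover
yy,xx=np.mgrid[0:g.shape[0],0:g.shape[1]]; m=(xx-226.7)**2+(yy-232.3)**2<7.5**2
print(g[223:243,217:238].astype(int))
med=np.median(g[m])
for nm,w in(('dark',np.clip(med-4-g,0,None)),('bright',np.clip(g-med-4,0,None))):
    w=w*m; P=onz('top',np.c_[xx[m],yy[m]],26)[:,:2]; W=w[m]; c=(P*W[:,None]).sum(0)/W.sum(); C=((P-c).T*W)@(P-c)/W.sum(); e,v=np.linalg.eigh(C); print(nm,c,np.sqrt(e),np.degrees(np.arctan2(v[1,1],v[0,1])))
hsv=cv2.cvtColor(im,cv2.COLOR_BGR2HSV)
b=((hsv[...,0]<20)&(hsv[...,1]>130)&(hsv[...,2]>60)).astype(np.uint8); b[:, :305]=0;b[:,345:]=0;b[:200]=0;b[275:]=0
cs,_=cv2.findContours(b,cv2.RETR_EXTERNAL,cv2.CHAIN_APPROX_NONE); c=max(cs,key=cv2.contourArea); r=cv2.minAreaRect(c); print('block px',r)
P=onz('top',cv2.boxPoints(r),46);print(P.round(1))
# key wing & driver: grey low sat within the block hull
h=np.zeros_like(b); cv2.fillConvexPoly(h,cv2.convexHull(c),1)
k=(hsv[...,1]<90).astype(np.uint8)&h
n,l,st,cc=cv2.connectedComponentsWithStats(k)
for i in range(1,n):
    if st[i,4]>15:
        q=np.argwhere(l==i)[:,::-1].astype(float); Pw=onz('top',q,96)[:,:2]; e,v=np.linalg.eigh(np.cov(Pw.T)); print(st[i],cc[i],Pw.mean(0).round(1),np.sqrt(12*e).round(1),np.degrees(np.arctan2(v[1,1],v[0,1])))
E
python3 m2.py
```

```text
[[137 138 138 138 130 128 115 122 120 124 121 120 128 132 139 138 140 140
  138 138 140]
 [137 139 141 137 127 116 108 112 111 108 105 106 110 117 122 129 135 141
  141 140 139]
 [140 138 136 124 112 106 102 103 104 108  97  96  99 104 105 111 124 137
  140 138 141]
 [137 136 126 109  96 101  98 102 106 113 104 100  99 100  98  98 103 124
  138 140 139]
 [137 130 107  95  95  96 100  97 102 105 100  97  99  95  94  93  93  99
  126 137 139]
 [137 116  93  94  99  95  99  97  96  95  95  93  97  97  97  97  97  95
  112 135 135]
 [128 102  88  96  98  95  98  97  90  89  92  90  96  99  99  97  99  91
  102 120 128]
 [121  93  93  98 101  97  96  97  91  86  93  86  96 100  98  98  99  94
   94 111 129]
 [116  94  93  98  95  98  96  97  93  86  92  92  97 100  99 100  96  97
   92 105 133]
 [112  89  92  97  99  98 100  94  92  85  95  86  92 100 100  97  96  98
   94 102 132]
 [113  90  95  97  99  99  98  97  90  90  93  88  97  96  95 102  98  97
   92  97 132]
 [114  91  97 100  96  99  97  95  90  85  91  90  96 100 101  99 100  97
   87  97 129]
 [121  98  97  97  98  95  99  9
[... 535 characters left out ...]
  94  97  95  96  98 106 111 127 136 139
  140 138 142]
 [138 142 137 143 137 128 120 116 108 108 110 112 119 127 128 137 140 141
  141 139 140]]
dark [493.64396335 109.98477424] [2.55749901 6.58773808] 177.4014009688286
bright [510.01724457 111.65192948] [3.02377138 7.64516822] 179.32036949021816
block px ((323.51287841796875, 231.8430633544922), (55.03071975708008, 21.486234664916992), 82.14668273925781)
[[ 558.   -91.1   46. ]
 [ 564.5 -142.1   46. ]
 [ 435.  -156.9   46. ]
 [ 428.3 -106.5   46. ]]
[319 212  15  13 142] [326.08450704 218.35211268] [ 527.8 -123.1] [25.  27.8] 98.34077575320495
[325 237  10  20 138] [329.77536232 246.53623188] [ 464.7 -129.9] [16.7 40.1] -171.10099827502088
```

Run:
```python
from h import *
im=cv2.imread('pics/side0.png'); hsv=cv2.cvtColor(im,cv2.COLOR_BGR2HSV)
k=(hsv[...,1]<60).astype(np.uint8); k[:,:168]=0;k[:,202:]=0;k[:230]=0;k[256:]=0
k&=(hsv[...,2]<130).astype(np.uint8)
for r in k[230:256,168:202]: print(''.join('.#'[v] for v in r))
print(onz('side',[[185.2,239.3]],82), onz('side',[[184.5,231.5]],96))
top=cv2.imread('pics/top0.png').astype(float).mean(2)
P=[]
for r in range(229,239):
    w=np.clip(97-top[r,223:231],0,None); u=(w*np.arange(223,231)).sum()/w.sum(); P.append([u,r])
P=np.array(P); W=onz('top',P,26)[:,:2]; f=np.polyfit(W[:,0],W[:,1],1); print(P[:,0].round(2),np.degrees(np.arctan(f[0])),W.mean(0))
```

```text
..................................
.................##########.......
..........################........
......#################..#........
......#######..#.#..#.#.#####.....
......##....#.###############.....
......#######################.....
......#######################.....
......#######################.....
......##########.###.########.....
......#####.######.##########.....
......#####..#########.######.....
......#######################.....
.......###################........
........##################........
...........###############........
............##############........
............##############........
............##############........
............##############........
.............#############........
.............#############........
.............##########...........
..................................
..................................
..................................
[[ 463.98060166 -140.60467138   82.        ]] [[ 463.53305244 -134.34514722   96.        ]]
[226.47 226.59 226.23 226.72 226.74 226.28 227.05 226.43 226.38 226.74] 0.7370202452258002 [493.41856883 109.92663994]
```

```bash
cat >> h.py <<'E'
from scipy.spatial.transform import Rotation as Ro
def go(x,y,z,yawdeg):
    s=manip.state(); R=Ro.from_euler('xyz',s['tool_rot']); T=Ro.from_euler('xyz',[180,0,yawdeg],degrees=True)
    d=R.inv().apply(np.array([x,y,z])-s['ee_pos'])/10; w=(R.inv()*T).as_rotvec(degrees=True)
    print('t',s['clock'],'pos',s['ee_pos'].round(1),'rpy',np.degrees(s['tool_rot']).round(2),'F',s['contact_force'].round(1),'M',s['moment'].round(2),'grip',round(s['grip_width'],1))
    print('dist',np.linalg.norm(d)*10,'row',w.round(2),d.round(3))
E
python3 -c "
from h import *
go(464.5,-132,150,186.7)"
```

```text
t 0.1 pos [ 192.8 -593.9  209.9] rpy [-1.7989e+02 -1.0000e-02  1.7980e+01] F [-1.2 -0.1 -0.3] M [ 0.02 -0.03  0.01] grip 85.2
dist 539.2027899703056 row [ 0.0000e+00 -1.6000e-01 -1.6872e+02] [ 40.1   -35.533   6.063]
```

send_rows --pt "0 0 -168.7 40.1 -35.5 6.1 0" --pt "0 0 -168.7 40.1 -35.5 6.1 0" --pt "0 0 -168.7 40.1 -35.5 6.1 0" --pt "0 0 -168.7 40.1 -35.5 6.1 0" --pt "0 0 -168.7 40.1 -35.5 6.1 0" --pt "0 0 -168.7 40.1 -35.5 6.1 0" --pt "0 0 -168.7 40.1 -35.5 6.1 0" --pt "0 0 -168.7 40.1 -35.5 6.1 0" --pt "0 0 -168.7 40.1 -35.5 6.1 0" --pt "0 0 -168.7 40.1 -35.5 6.1 0"

```text
clock: 1.1
ee_pos: [445.5, -164.4, 153.9]
tool_rot: [3.142, 0.0, 1.82]
contact_force: [0.5, -0.4, 0.3]
grip_width: 85.5
```

```bash
python3 -c "
from h import *
go(464.5,-132,150,186.7)"
```

```text
t 1.1 pos [ 445.5 -164.4  153.9] rpy [1.8000e+02 1.0000e-02 1.0427e+02] F [ 0.5 -0.4  0.3] M [ 0.03 -0.03 -0.04] grip 85.5
dist 37.77084306805295 row [-0.000e+00  1.000e-02 -8.243e+01] [2.669 2.643 0.393]
```

send_rows --pt "0 0 -80 1.5 1.5 0.2 0" --pt "0 0 -80 1.5 1.5 0.2 0" --pt "0 0 -80 1.5 1.5 0.2 0" --pt "0 0 -80 1.5 1.5 0.2 0" --pt "0 0 -80 1.5 1.5 0.2 0" --pt "0 0 -80 1.5 1.5 0.2 0" --pt "0 0 -80 1.5 1.5 0.2 0" --pt "0 0 -80 1.5 1.5 0.2 0" --pt "0 0 -80 1.5 1.5 0.2 0" --pt "0 0 -80 1.5 1.5 0.2 0"

```text
clock: 2.1
ee_pos: [455.6, -148.1, 151.9]
tool_rot: [3.141, -0.001, -3.07]
contact_force: [0.5, -1.2, 0.1]
grip_width: 85.5
```

```bash
python3 -c "
from h import *
go(464.5,-132,150,186.7)
snap('top','t2',(270,180,390,280),6);snap('side','s2',(130,130,270,280),4)
go(464.5,-132,150,186.7)
print(manip.state()['joint_pos'])"
```

```text
t 2.1 pos [ 455.6 -148.1  151.9] rpy [ 1.7997e+02 -5.0000e-02 -1.7587e+02] F [ 0.5 -1.2  0.1] M [-0.03  0.01  0.06] grip 85.5
dist 18.442373306259427 row [ 0.03 -0.05 -2.57] [-0.999  1.539  0.187]
t 2.2 pos [ 455.7 -148.1  151.9] rpy [ 1.7998e+02 -4.0000e-02 -1.7609e+02] F [-0.8 -0.3  0.1] M [ 0.01 -0.    0.02] grip 85.4
dist 18.45808806573849 row [ 0.03 -0.04 -2.79] [-0.989  1.546  0.194]
[-4.69721112e-01 -2.63721437e-01  2.00522853e+00 -2.93726380e-06
  1.40092472e+00 -2.10876312e+00]
```

View pics/t2.png

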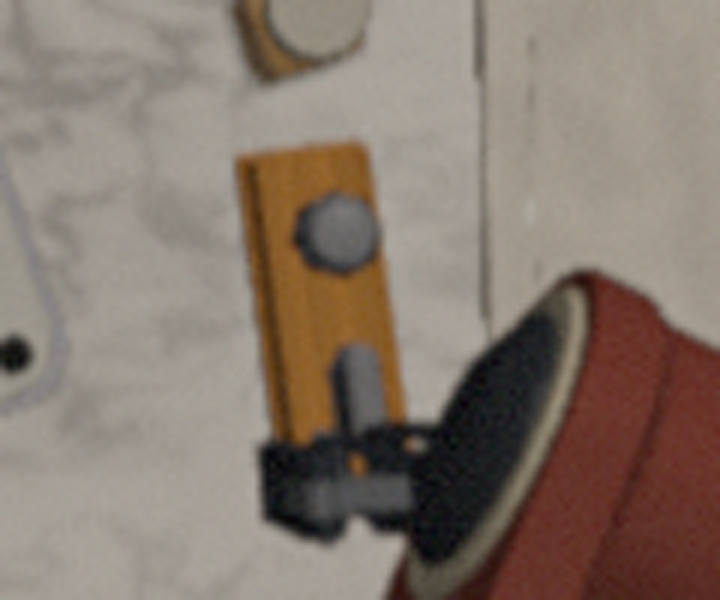

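View pics/s2.png

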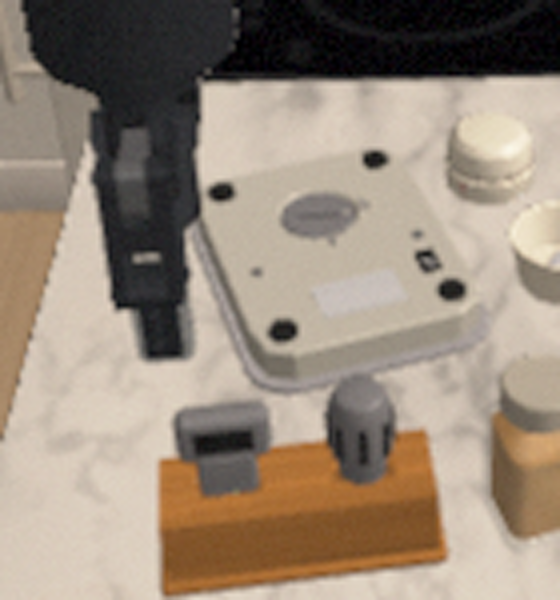

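send_rows --pt "0 0 -2.8 -1.0 1.55 0.2 0" --pt "0 0 -2.8 -1.0 1.55 0.2 0" --pt "0 0 -2.8 -1.0 1.55 2.2 0" --pt "0 0 -2.8 -1.0 1.55 4.4 0" --pt "0 0 -2.8 -1.0 1.55 6.4 0" --pt "0 0 -2.8 -1.0 1.55 8.4 0" --pt "0 0 -2.8 -1.0 1.55 8.7 0" --pt "0 0 -2.8 -1.0 1.55 8.7 0"

```text
clock: 3.0
ee_pos: [464.3, -132.1, 64.9]
tool_rot: [3.141, -0.002, -3.025]
contact_force: [-0.1, 0.2, 0.1]
grip_width: 85.0
```

```bash
python3 -c "
from h import *
snap('side','s3',(130,150,250,280),4.5)
go(464.5,-132,64,186.7)
"
```

```text
t 3.05 pos [ 465.1 -132.4   66. ] rpy [-1.7998e+02  2.0000e-02 -1.7332e+02] F [-1.4 -0.5 -0. ] M [-0.   -0.03  0.03] grip 85.2
dist 2.129218885293788 row [-0.02  0.02 -0.02] [0.058 0.051 0.198]
```

View pics/s3.png

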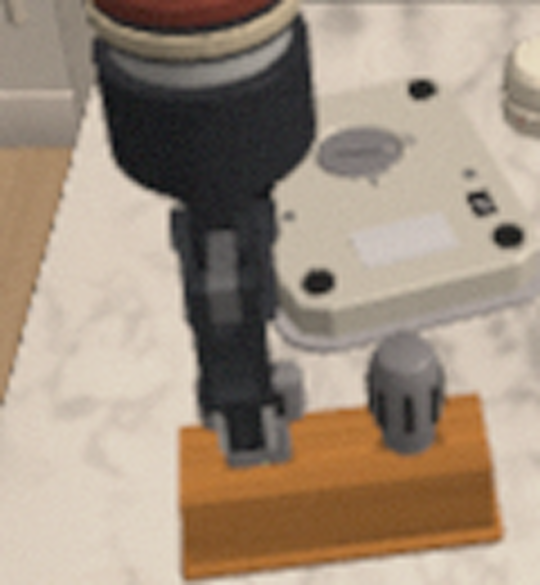

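send_rows --pt "0 0 0 0 0 0.2 1" --pt "0 0 0 0 0 0.2 1" --pt "0 0 0 0 0 0.2 1" --pt "0 0 0 0 0 0.2 1" --pt "0 0 0 0 0 0.2 1" --pt "0 0 0 0 0 0.2 1" --pt "0 0 0 0 0 0.2 1" --pt "0 0 0 0 0 0.2 1" --force 25

```text
clock: 3.85
ee_pos: [465.2, -132.2, 63.7]
tool_rot: [-3.141, 0.0, -3.024]
contact_force: [-0.3, -0.3, 3.0]
grip_width: 13.7
```

```bash
python3 -c "
from h import *
snap('side','s4',(130,150,250,280),4.5);snap('top','t4',(290,180,390,280),6)
go(464.5,-132,64,186.7)
"
```

```text
t 3.95 pos [ 465.2 -132.2   63.8] rpy [-1.7998e+02  3.0000e-02 -1.7328e+02] F [-0.4 -0.3  2.9] M [ 0.02  0.06 -0.01] grip 13.1
dist 0.7632798564983192 row [-0.02  0.03  0.02] [ 0.066  0.03  -0.024]
```

View pics/s4.png

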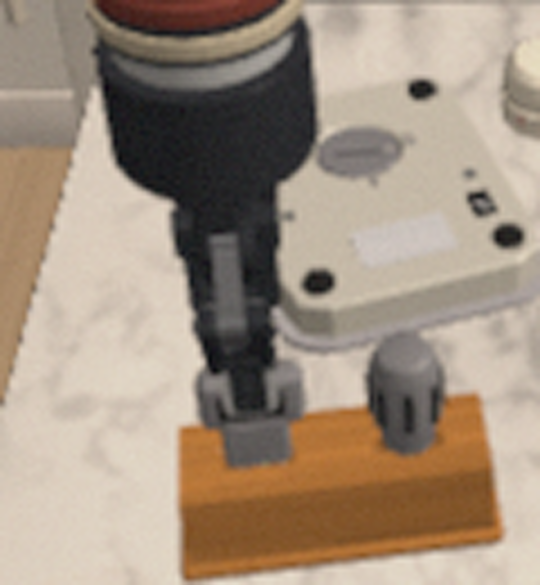

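send_rows --pt "0 0 0 0 0 0 1" --pt "0 0 0 0 0 0 1" --pt "0 0 0 0 0 -1.0 1" --pt "0 0 0 0 0 -2.5 1" --pt "0 0 0 0 0 -4.0 1" --pt "0 0 0 0 0 -6 1" --pt "0 0 0 0 0 -8 1" --pt "0 0 0 0 0 -8 1" --pt "0 0 0 0 0 -8 1" --force 70

```text
clock: 4.85
ee_pos: [465.3, -132.3, 144.2]
tool_rot: [-3.141, 0.001, -3.024]
contact_force: [0.4, -0.1, -0.8]
grip_width: 12.1
```

```bash
python3 -c "
from h import *
snap('side','s5',(130,120,250,260),4.2);snap('top','t5',(290,180,390,280),6)
go(495,106,160,180)
"
```

```text
t 4.95 pos [ 464.3 -131.8  142.4] rpy [ 1.7995e+02 -8.0000e-02 -1.7327e+02] F [-0.3  0.1 -0.7] M [-0.06 -0.02 -0.02] grip 11.9
dist 240.39843288005346 row [ 0.05 -0.08  6.73] [-5.834 23.256 -1.747]
```

View pics/s5.png

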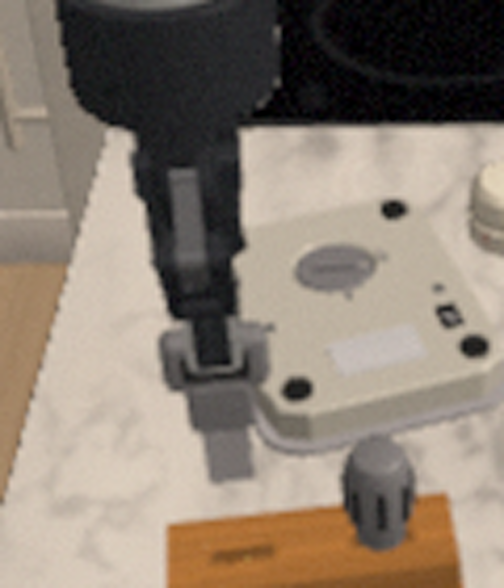

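View pics/t5.png

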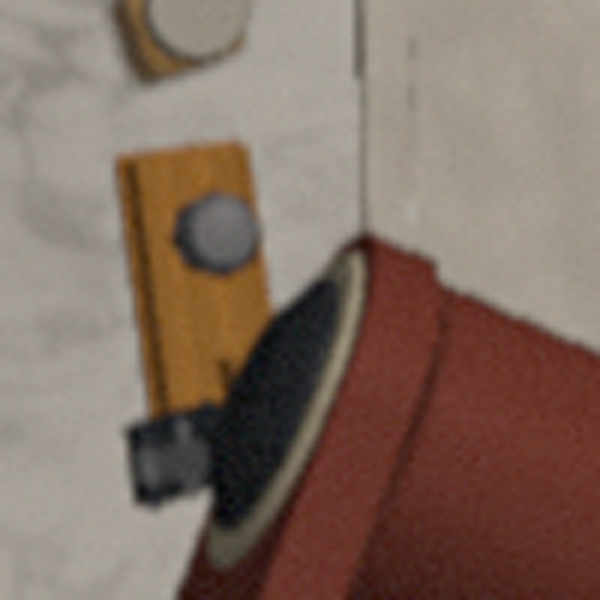

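Run:
```python
from h import *
im=cv2.imread('pics/s5_raw.png');g=im.mean(2).astype(int); print(g[216:240,174:196])
print(onz('side',[[185,234]],90.6), proj('side',[[464.3,-131.8,90.6]]), onz('side',[[187.9,251.7]],46))
```

```text
[[151  77  82  87  86  84  87  86  84  87  86  86  92  89  87  96 113 104
   94  95 102 135]
 [155  84  84  85  87  84  86  85  83  87  88  85  84  84  88  95 118 124
  102  93  96 115]
 [165  99  82  87  86  83  87  87  84  86  84  81  86  87  87  95 118 137
  125  95  95 101]
 [173 106  81  85  83  85  84  88  85  88  85  86  86  87  86  92 112 142
  145 109  95  94]
 [177 119  80  85  83  84  85  83  85  85  87  84  86  87  85  90 102 134
  156 137 105  94]
 [191 145  85  85  85  87  86  83  85  84  83  87  86  86  98 130 136 139
  160 151 131 102]
 [199 172 135 115  92  90  92  97  99  94  96  98 100  99 112 155 166 131
  148 161 151 130]
 [202 190 180 160 122 105 108 111 117 113 110 110 110 111 112 153 179 147
  136 156 161 150]
 [199 201 200 181 146 111 115 116 112 113 111 110 114 112 115 150 185 178
  144 131 152 159]
 [201 200 197 192 154 113 114 111 110 113 111 110 112 113 113 131 174 189
  160 119 126 141]
 [200 200 199 197 162 113 113 114 114 109 113 112 108 113 112 125 163 182
  172 152 131 115]
 [198 202 200 198 165 119 114 114 114 112 112 112 113 112 113 132 164 180
  1
[... 554 characters left out ...]

  176 179 184 191]
 [202 202 200 198 194 175 140 123 123 138 148 149 153 159 166 166 174 178
  176 181 190 193]
 [202 198 199 198 199 189 174 162 160 170 175 178 185 187 190 190 192 187
  180 183 191 196]
 [203 201 197 198 198 195 193 190 185 177 175 177 181 187 190 190 194 193
  187 184 192 195]
 [203 201 198 196 194 196 194 193 186 182 176 174 180 185 190 192 192 190
  184 189 194 194]
 [201 200 198 196 194 193 192 191 184 180 181 179 182 188 189 193 192 190
  186 190 194 194]
 [202 202 197 195 193 194 194 192 184 185 181 185 188 188 191 194 192 192
  187 191 196 196]]
[[ 464.0030774  -135.41672251   90.6       ]] [[185.33944495 232.61876688]] [[ 465.31505749 -138.30351298   46.        ]]
```

```bash
python3 -c "
from h import *
go(494.5,106.5,110,179)
"
```

```text
t 4.95 pos [ 464.3 -131.8  142.4] rpy [ 1.7995e+02 -8.0000e-02 -1.7327e+02] F [-0.3  0.1 -0.7] M [-0.06 -0.02 -0.02] grip 11.9
dist 242.36276871892312 row [ 0.05 -0.08  7.73] [-5.797 23.307  3.253]
```

send_rows --pt "0 0 7.7 -5.8 23.3 0 1" --pt "0 0 7.7 -5.8 23.3 0 1" --pt "0 0 7.7 -5.8 23.3 0 1" --pt "0 0 7.7 -5.8 23.3 0 1" --pt "0 0 7.7 -5.8 23.3 0 1" --pt "0 0 7.7 -5.8 23.3 1.5 1" --pt "0 0 7.7 -5.8 23.3 3.2 1" --pt "0 0 7.7 -5.8 23.3 3.2 1" --pt "0 0 7.7 -5.8 23.3 3.2 1" --pt "0 0 7.7 -5.8 23.3 3.2 1"

```text
clock: 5.95
ee_pos: [495.6, 105.4, 111.8]
tool_rot: [-3.142, 0.001, 3.123]
contact_force: [-0.8, 0.6, -1.0]
grip_width: 11.6
```

```bash
python3 -c "
from h import *
go(494.5,106.5,110,179)
snap('side','s6',(150,80,270,210),4.5);snap('top','t6',(180,170,300,270),6)
go(494.5,106.5,110,179)
"
```

```text
t 5.95 pos [495.6 105.4 111.8] rpy [-1.8000e+02  3.0000e-02  1.7896e+02] F [-0.8  0.6 -1. ] M [0.01 0.03 0.  ] grip 11.6
dist 2.375468502160196 row [-0.    0.03 -0.04] [0.11  0.107 0.181]
t 6.05 pos [495.9 105.6 112.3] rpy [1.8000e+02 9.0000e-02 1.7897e+02] F [-0.   0.1 -0.3] M [ 0.06  0.02 -0.06] grip 11.9
dist 2.8752178928909538 row [ 0.    0.09 -0.03] [0.143 0.092 0.232]
```

View pics/s6.png

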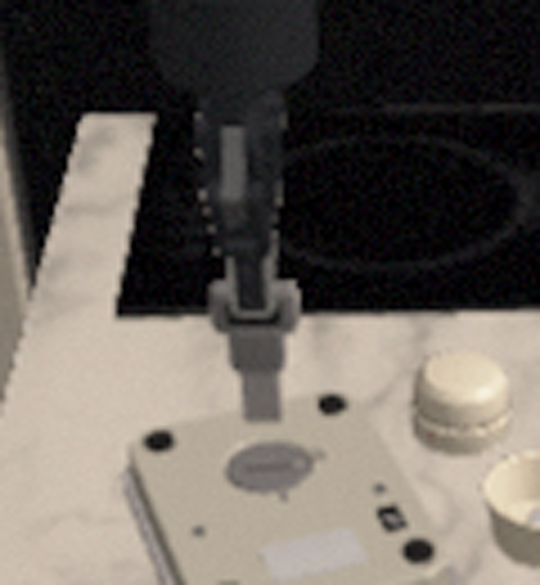

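View pics/t6.png

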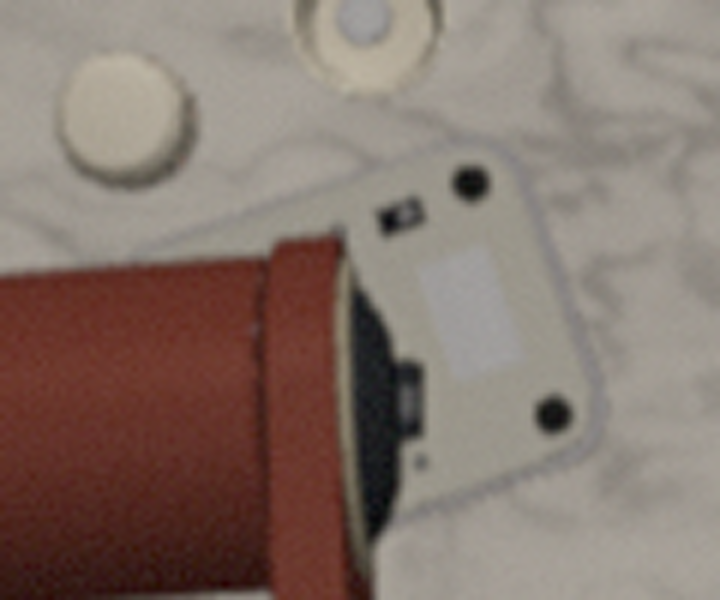

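send_rows --pt "0 0 0 0 0 1 1" --pt "0 0 0 0 0 2.2 1" --pt "0 0 0 0 0 2.2 1" --pt "0 0 0 0 0 2.2 1"

```text
clock: 6.45
ee_pos: [494.6, 106.0, 88.4]
tool_rot: [-3.141, -0.002, 3.125]
contact_force: [0.0, 0.1, -0.2]
grip_width: 11.7
```

```bash
python3 -c "
from h import *
go(494.5,106.5,84,179)
snap('side','s7',(180,140,250,200),8)
go(494.5,106.5,84,179)
g=cv2.imread('pics/s7_raw.png').mean(2).astype(int); print(g[166:194,196:224])
"
```

```text
t 6.45 pos [494.6 106.   88.4] rpy [-1.7999e+02 -1.1000e-01  1.7902e+02] F [ 0.   0.1 -0.2] M [-0.04 -0.01 -0.02] grip 11.7
dist 4.438492403859899 row [-0.01 -0.11  0.02] [0.006 0.049 0.441]
t 6.5 pos [495.  106.1  89. ] rpy [-1.8000e+02 -4.0000e-02  1.7902e+02] F [ 0.3 -0.7 -0.6] M [-0.03  0.02 -0.03] grip 11.6
dist 5.096297872839505 row [-0.   -0.04  0.02] [0.055 0.041 0.505]
[[186 189 187 189 173 125  73  77  76  76  74  73  77  75  78  79  92 151
  193 196 194 190 188 187 183 181 179 181]
 [183 182 184 186 182 138  72  77  80  77  75  76  77  80  81  78  87 150
  189 188 188 185 181 179 170 151 137 132]
 [183 180 182 185 186 148  71  73  76  72  75  74  77  77  77  78  90 146
  181 177 177 174 174 169 144  89  60  34]
 [179 181 184 183 184 158  94  75  74  76  76  77  77  76  79  78  96 141
  170 169 169 170 167 168 134  33  36  35]
 [183 182 183 187 189 174 141 103  87  85  83  82  80  81  83  88 122 158
  170 169 170 167 170 169 135  36  30  28]
 [184 184 180 181 178 175 168 137  98  97  98  91  92  94  91 108 145 167
  170 171 166 168 168 167 152 105  45  49]
 [178 174 173 172
[... 1857 characters left out ...]
169 170 169 170 168 163 141 132 122 112 108 115 112 118 118 117 121 127
  139 151 160 171 169 168 168 170 168 168]
 [172 169 167 167 167 172 167 163 154 146 141 138 134 140 147 143 132 137
  162 169 171 172 171 168 167 171 168 168]
 [169 170 167 169 168 171 168 171 168 170 169 167 159 163 168 163 136 132
  164 172 168 171 170 171 168 168 168 169]
 [171 171 167 167 171 170 170 168 170 170 169 171 170 169 170 168 158 152
  164 171 169 169 168 170 170 167 170 168]
 [170 169 166 172 170 169 170 170 168 170 168 169 166 168 170 168 170 167
  170 168 171 168 168 170 172 169 166 168]
 [170 167 169 170 170 169 169 169 170 168 170 171 169 170 170 171 172 168
  169 170 168 168 169 169 171 171 169 171]]
```

View pics/s7.png

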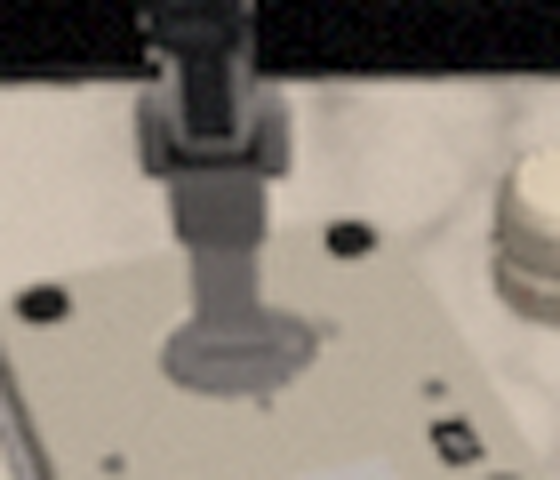

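```bash
python3 -c "
from h import *
print(onz('side',[[208.1,180.8]],37.2),onz('side',[[209.3,183.5]],26))
# predictions of true positions
print(proj('side',[[495,106,37.2],[495,106,26]]))
"
```

```text
[[492.79326617  99.45429993  37.2       ]] [[494.82534674 103.36274182  26.        ]]
[[209.1308015  179.16881269]
 [209.41640189 182.84777909]]
```

```bash
python3 -c "
from h import *
g=cv2.imread('pics/s6_raw.png').mean(2).astype(int); print(g[158:180,200:216])
"
```

```text
[[157 103  76  75  78  76  72  79  78  78  78  80  94 150 193 193]
 [158 102  76  73  76  77  72  78  78  77  79  82  92 152 196 197]
 [164 113  76  72  74  73  78  73  78  77  75  80  99 156 196 195]
 [178 137  70  73  77  72  75  76  73  79  77  76 109 165 193 188]
 [185 169 134  97  84  81  83  82  84  81  89  98 142 182 190 189]
 [186 186 170 130  95  96  93  94  92  92  97 119 167 193 192 189]
 [187 188 184 153 103 102 100  97  99 100 103 123 167 190 196 192]
 [189 189 192 157 102 103 102  97 100  99 102 119 168 191 196 193]
 [189 186 190 159 100 104 101  98  99 102  98 117 161 191 191 196]
 [186 187 190 158 107  99 101  99 100 101 100 110 160 191 192 192]
 [189 188 189 166 115 103  99 101 102 102 101 109 153 183 181 179]
 [187 187 188 163 117 101 101 100 100 100 101 109 146 173 171 169]
 [189 186 184 162 123 102 100 100  98  99  99 106 141 171 171 169]
 [177 178 172 161 125 102 100 100  98 100  99 100 136 163 169 168]
 [169 171 169 156 121 101 103 103  99 102  98 101 135 167 171 168]
 [169 171 170 166 145 123 124 121 124 123 126 123 144 168 171 168]
 [169 170 168 167 162 157 154 157 158 157 158 159 164 171 168 168]
 [170 170 168 169 171 170 169 170 169 169 170 170 169 168 170 169]
 [167 170 167 171 167 169 167 171 167 167 168 170 168 166 169 167]
 [168 170 169 170 169 173 176 169 164 166 164 159 161 162 163 168]
 [167 171 177 186 178 166 156 146 140 139 135 132 134 137 140 151]
 [168 175 183 179 156 137 121 114 114 116 116 114 113 116 124 126]]
```

```bash
python3 -c "
from h import *
print(onz('side',[[207.85,173.35]],60.5)-[495.9,105.6,60.5], onz('side',[[184.9,234.0]],90.6)-[464.3,-131.8,90.6])
print('z that makes y match',[ (z,onz('side',[[207.85,173.35]],z)[0].round(1)) for z in (56,58,60,62)])
"
```

```text
[[-2.13682361 -7.81809217  0.        ]] [[-4.80965858e-01 -3.60947656e+00  2.84217094e-14]]
z that makes y match [(56, array([493.2, 104.1,  56. ])), (58, array([493.4, 101.3,  58. ])), (60, array([493.7,  98.5,  60. ])), (62, array([494. ,  95.7,  62. ]))]
```

```bash
python3 -c "
from h import *
go(496.5,109.7,82,179)"
```

```text
t 6.5 pos [495.  106.1  89. ] rpy [-1.8000e+02 -4.0000e-02  1.7902e+02] F [ 0.3 -0.7 -0.6] M [-0.03  0.02 -0.03] grip 11.6
dist 8.057684109429031 row [-0.   -0.04  0.02] [-0.139  0.365  0.705]
```

send_rows --pt "0 0 0 -0.14 0.37 0 1" --pt "0 0 0 -0.14 0.37 0.3 1" --pt "0 0 0 -0.14 0.37 0.5 1" --pt "0 0 0 -0.14 0.37 0.5 1" --pt "0 0 0 -0.14 0.37 0.5 1"

```text
clock: 7.0
ee_pos: [496.6, 109.8, 84.3]
tool_rot: [-3.142, -0.0, 3.125]
contact_force: [-0.6, 0.1, -0.7]
grip_width: 11.8
```

```bash
python3 -c "
from h import *
snap('side','s8',(180,140,250,200),8)
go(496.5,109.7,82,179)"
```

```text
t 7.05 pos [496.7 109.7  84.4] rpy [-180.     -0.    179.02] F [0.1 0.1 0.2] M [0.08 0.04 0.03] grip 11.8
dist 2.4142737844479267 row [-0.   -0.    0.02] [ 0.021 -0.002  0.241]
```

View pics/s8.png

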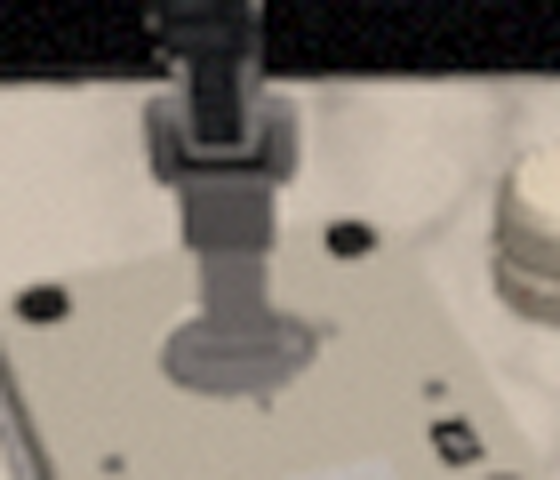

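send_rows --pt "0 0 0 0 0 0.2 1" --pt "0 0 0 0 0 0.4 1" --pt "0 0 0 0 0 0.6 1" --pt "0 0 0 0 0 0.8 1" --pt "0 0 0 0 0 0.8 1"

```text
clock: 7.55
ee_pos: [496.5, 109.9, 76.1]
tool_rot: [3.141, -0.001, 3.124]
contact_force: [0.4, 0.8, -0.8]
grip_width: 11.7
```

```bash
python3 -c "
from h import *
go(496.5,109.7,71,179)"
```

```text
t 7.55 pos [496.5 109.9  76.1] rpy [ 1.7997e+02 -3.0000e-02  1.7902e+02] F [ 0.4  0.8 -0.8] M [ 0.17 -0.03 -0.02] grip 11.7
dist 5.082632719947499 row [ 0.03 -0.03  0.02] [ 0.003 -0.024  0.508]
```

send_rows --pt "0 0 0 0 0 0.15 1" --pt "0 0 0 0 0 0.3 1" --pt "0 0 0 0 0 0.3 1"

```text
clock: 7.85
ee_pos: [496.7, 110.0, 73.3]
tool_rot: [3.141, 0.0, 3.124]
contact_force: [0.5, 2.2, -0.7]
grip_width: 11.8
```

```bash
python3 -c "
from h import *
snap('side','s9',(180,140,250,200),8)
go(496.5,109.7,71,179)"
```

```text
t 7.9 pos [496.7 110.   73.3] rpy [179.97   0.   179.02] F [-0.5  1.7 -0.8] M [ 0.47 -0.04  0.02] grip 11.7
dist 2.355104111773378 row [0.03 0.   0.02] [ 0.023 -0.033  0.232]
```

View pics/s9.png

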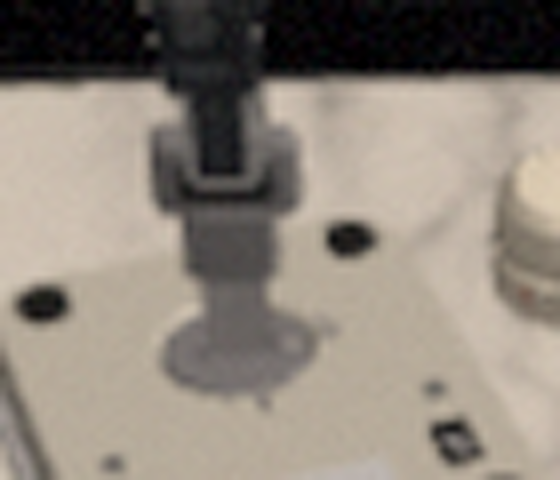

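send_rows --pt "0 0 0 0 0.05 0.1 1" --pt "0 0 0 0 0.08 0.25 1" --pt "0 0 0 0 0.08 0.25 1"

```text
clock: 8.2
ee_pos: [496.6, 110.4, 70.6]
tool_rot: [-3.141, -0.0, 3.125]
contact_force: [0.4, 0.6, -1.3]
grip_width: 11.5
```

```bash
python3 -c "
from h import *
go(496.5,109.7,70,179)"
```

```text
t 8.2 pos [496.6 110.4  70.6] rpy [-1.7998e+02 -2.0000e-02  1.7903e+02] F [ 0.4  0.6 -1.3] M [ 0.21 -0.04 -0.01] grip 11.5
dist 0.9637859122139885 row [-0.02 -0.02  0.03] [ 0.007 -0.074  0.062]
```

send_rows --pt "0 0 4 0 0.03 0 1" --pt "0 0 8 0 0.03 0 1" --pt "0 0 12 0 0.03 0 1" --pt "0 0 17 0 0.03 0 1" --pt "0 0 22 0 0.03 0 1" --pt "0 0 27 0 0.03 0 1" --pt "0 0 32 0 0.03 0 1" --pt "0 0 32 0 0.03 0 1"

```text
clock: 9.0
ee_pos: [496.7, 110.2, 70.7]
tool_rot: [-3.14, 0.001, 2.566]
contact_force: [0.5, -2.1, -1.8]
grip_width: 11.9
```

```bash
python3 -c "
from h import *
go(496.5,110.4,70,147)
snap('side','s10',(180,140,250,200),8)
"
```

```text
t 9.0 pos [496.7 110.2  70.7] rpy [-1.7993e+02  3.0000e-02  1.4704e+02] F [ 0.5 -2.1 -1.8] M [-0.26 -0.13  0.04] grip 11.9
dist 0.7035449671425318 row [-0.07  0.03  0.04] [0.022 0.004 0.067]
```

View pics/s10.png

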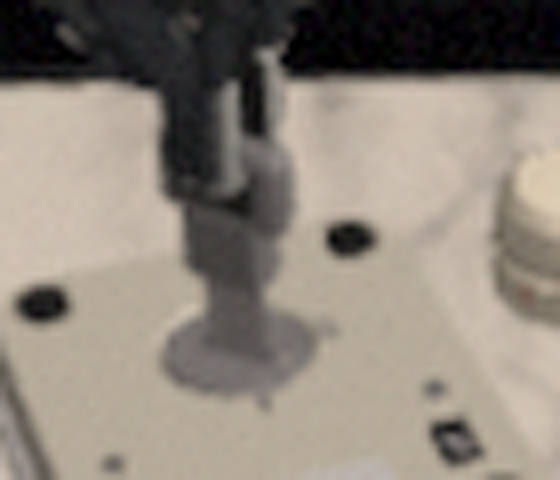

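send_rows --pt "0 0 5 0 0 0 1" --pt "0 0 10 0 0 0 1" --pt "0 0 15 0 0 0 1" --pt "0 0 20 0 0 0 1" --pt "0 0 25 0 0 0 1" --pt "0 0 30 0 0 0 1" --pt "0 0 34 0 0 0 1" --pt "0 0 34 0 0 0 1"

```text
clock: 9.85
ee_pos: [496.5, 110.0, 70.7]
tool_rot: [-3.14, 0.001, 1.975]
contact_force: [-0.5, -3.6, -1.6]
grip_width: 12.0
```

```bash
python3 -c "
from h import *
go(496.5,110.4,70,109)
snap('side','s11',(180,140,250,200),8)
"
```

```text
t 9.85 pos [496.5 110.   70.7] rpy [-1.7991e+02  8.0000e-02  1.1313e+02] F [-0.5 -3.6 -1.6] M [-0.75  0.11  0.07] grip 12.0
dist 0.7913031605511972 row [-0.08  0.09  4.13] [0.033 0.017 0.07 ]
```

View pics/s11.png

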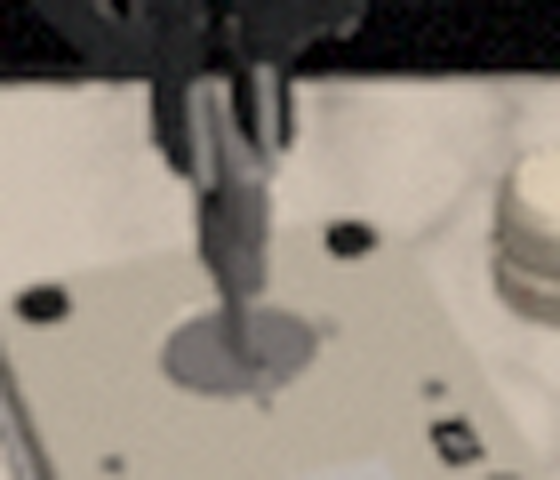

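send_rows --pt "0 0 3 -0.1 0 0 1" --pt "0 0 6 -0.1 0 0 1" --pt "0 0 9 -0.1 0 0 1" --pt "0 0 9 -0.1 0 0 1"

```text
clock: 10.3
ee_pos: [496.6, 109.7, 70.7]
tool_rot: [-3.14, 0.0, 1.818]
contact_force: [-0.9, -2.1, 0.2]
grip_width: 12.1
```

```bash
python3 -c "
from h import *
go(496.5,110.4,70,109)
"
```

```text
t 10.3 pos [496.6 109.7  70.7] rpy [-1.7992e+02  2.0000e-02  1.0415e+02] F [-0.9 -2.1  0.2] M [-0.61  0.35  0.03] grip 12.1
dist 1.0137744577842345 row [-0.09  0.01 -4.85] [0.073 0.006 0.07 ]
```

send_rows --pt "0 0 2 0 0 0 1" --pt "0 0 4 0 0 0 1" --pt "0 0 4 0 0 0 1"

```text
clock: 10.6
ee_pos: [496.6, 109.7, 70.7]
tool_rot: [-3.14, 0.0, 1.748]
contact_force: [-1.9, -3.0, 0.5]
grip_width: 12.0
```

```bash
python3 -c "
from h import *
go(496.5,110.4,70,100)
snap('side','s12',(180,140,250,200),8)
"
```

```text
t 10.6 pos [496.6 109.7  70.7] rpy [-1.7992e+02  3.0000e-02  1.0017e+02] F [-1.9 -3.   0.5] M [-0.64  0.4   0.17] grip 12.0
dist 1.0082071176381837 row [-0.08  0.03  0.17] [ 0.073 -0.002  0.07 ]
```

View pics/s12.png

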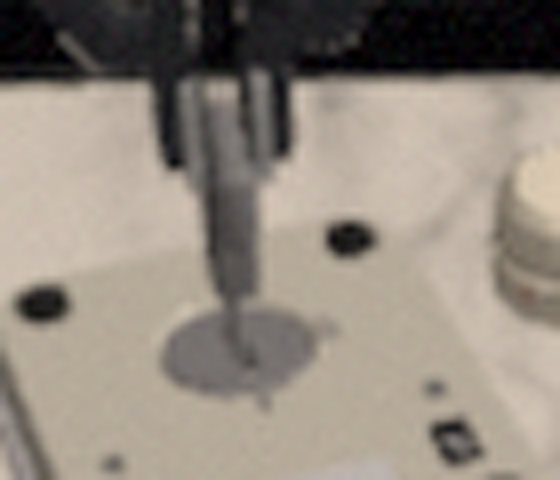

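send_rows --pt "0 0 2 0 0 0 1" --pt "0 0 4 0 0 0 1" --pt "0 0 4 0 0 0 1"

```text
clock: 10.95
ee_pos: [496.7, 109.7, 70.7]
tool_rot: [-3.14, 0.001, 1.679]
contact_force: [-3.2, -2.7, 0.0]
grip_width: 11.9
```

```bash
python3 -c "
from h import *
go(496.5,110.4,70,104)
"
```

```text
t 10.95 pos [496.7 109.7  70.7] rpy [-1.7993e+02  4.0000e-02  9.6170e+01] F [-3.2 -2.7  0. ] M [-0.69  0.55  0.34] grip 11.9
dist 1.0133850350013758 row [-0.07  0.03 -7.83] [ 0.073 -0.011  0.07 ]
```

send_rows --pt "0 0 -4 0 0 0 1" --pt "0 0 -8 0 0 0 1" --pt "0 0 -11 0 0 0 1" --pt "0 0 -11 0 0 0 1"

```text
clock: 11.35
ee_pos: [497.1, 110.3, 70.8]
tool_rot: [3.141, -0.001, 1.869]
contact_force: [-1.4, -1.1, -1.3]
grip_width: 12.0
```

```bash
python3 -c "
from h import *
go(496.5,110.4,170,107)
"
```

```text
t 11.35 pos [497.1 110.3  70.8] rpy [ 1.7999e+02 -5.0000e-02  1.0709e+02] F [-1.4 -1.1 -1.3] M [-0.23  0.31  0.03] grip 12.0
dist 99.16937505111783 row [ 0.01 -0.05  0.09] [ 0.034 -0.049 -9.917]
```

send_rows --pt "0 0 0 0 0 -0.5 1" --pt "0 0 0 0 0 -1.2 1" --pt "0 0 0 0 0 -2.5 1" --pt "0 0 0 0 0 -5 1" --pt "0 0 0 0 0 -7.5 1" --pt "0 0 0 0 0 -7.5 1" --pt "0 0 0 0 0 -7.5 1"

```text
clock: 12.05
ee_pos: [498.0, 110.1, 147.4]
tool_rot: [3.139, 0.0, 1.868]
contact_force: [-0.8, -0.5, -1.4]
grip_width: 12.0
```

```bash
python3 -c "
from h import *
snap('side','s13',(150,90,250,200),5)
go(465.2,-132.2,145,186.7)
"
```

```text
t 12.1 pos [497.  110.  145.9] rpy [ 1.7998e+02 -1.0000e-02  1.0702e+02] F [-0.2  0.1 -0.9] M [-0.03 -0.    0.05] grip 12.1
dist 244.32100303974198 row [ 2.000e-02  0.000e+00 -7.968e+01] [-22.23  -10.136   0.082]
```

View pics/s13.png

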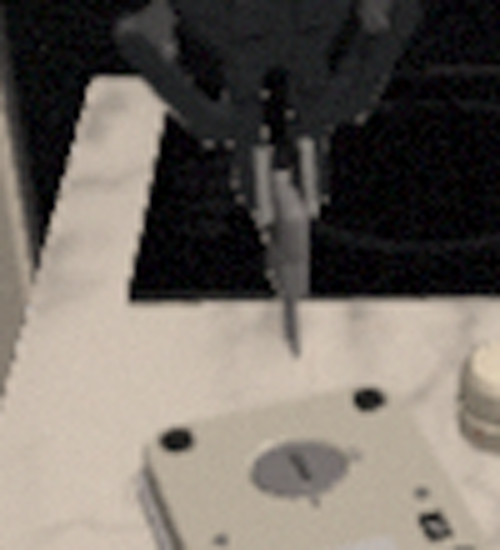

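send_rows --pt "0 0 -80 -22.2 -10.1 -1.5 1" --pt "0 0 -80 -22.2 -10.1 -1.5 1" --pt "0 0 -80 -22.2 -10.1 -1.5 1" --pt "0 0 -80 -22.2 -10.1 -1.5 1" --pt "0 0 -80 -22.2 -10.1 -1.5 1" --pt "0 0 -80 -22.2 -10.1 -1.5 1" --pt "0 0 -80 -22.2 -10.1 -1.5 1" --pt "0 0 -80 -22.2 -10.1 -1.5 1" --pt "0 0 -80 -22.2 -10.1 -1.5 1" --pt "0 0 -80 -22.2 -10.1 -1.5 1"

```text
clock: 13.1
ee_pos: [464.5, -131.6, 159.0]
tool_rot: [3.14, -0.003, -3.013]
contact_force: [1.0, 0.1, -1.0]
grip_width: 11.7
```

```bash
python3 -c "
from h import *
snap('top','t14',(180,180,300,270),6)
snap('side','s14',(130,120,250,260),4.2)
go(465.2,-132.2,142.4,186.7)
"
```

```text
t 13.2 pos [ 464.6 -131.5  159.2] rpy [ 1.7990e+02 -1.4000e-01 -1.7301e+02] F [-1.  -0.2 -0.3] M [-0.    0.04 -0.04] grip 12.0
dist 16.79591106690246 row [ 0.1  -0.14  0.29] [-0.053 -0.078  1.677]
```

View pics/t14.png

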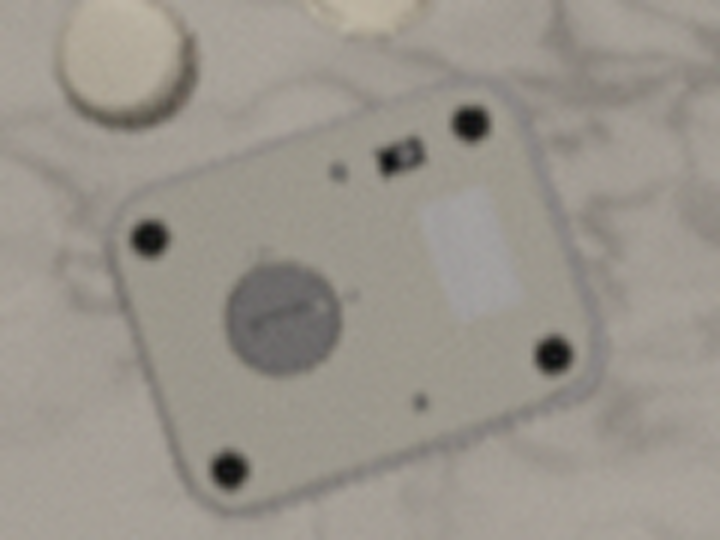

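View pics/s14.png

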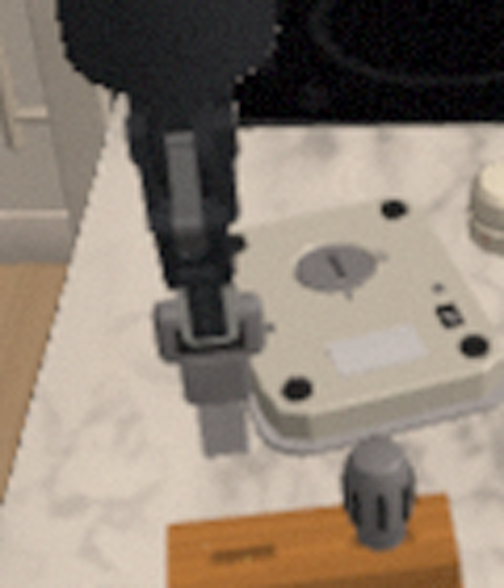

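Run:
```python
from h import *
g=cv2.imread('pics/t14_raw.png').mean(2); 
for off in(3,5):
    yy,xx=np.mgrid[0:g.shape[0],0:g.shape[1]]; m=(xx-226.7)**2+(yy-232.6)**2<7**2
    w=np.clip(np.median(g[m])-off-g,0,None)[m]; P=onz('top',np.c_[xx[m],yy[m]],26)[:,:2]
    c=(P*w[:,None]).sum(0)/w.sum(); C=((P-c).T*w)@(P-c); e,v=np.linalg.eigh(C); print(c,np.degrees(np.arctan2(v[1,1],v[0,1])))
print(g[226:240,219:236].astype(int))
im5=cv2.imread('pics/s5_raw.png').mean(2);im=cv2.imread('pics/s14_raw.png').mean(2); print(im[208:232,174:194].astype(int))
```

```text
[496.64810541 112.19687993] 110.79083684777808
[496.68891259 112.33684148] 110.70948329734495
[[133 112 109 107 107 106 104 104 108 108 107 107 104 104 110 130 143]
 [118 104 104 108 105 106 106 106 106 106 108 107 103 101 103 109 135]
 [100 101 107 107 107 108 107 108 107 107 108 105 105 107 103 105 117]
 [ 97 105 105 106 108 104 107 106 107 103 105 105 106 106 108 103 109]
 [101 102 107 106 108 107 106 109 106 102  96  94 100 113 122 112 103]
 [107 108 109 106 106 106 102  97  97  95  89  93  98 110 123 116 102]
 [103 106 105 102  98  95  92  93  97  98  98 102 106 111 111 107  99]
 [104 105  99  91  92  98 100  99 105 107 104 108 105 106 105 105 101]
 [104 105  98  89  93 104 106 106 107 109 107 108 104 104 107 104  98]
 [103 105 104  97 101 103 110 102 106 104 109 108 109 107 105 104  99]
 [104 103 107 102 104 108 107 108 104 105 108 106 106 109 105 102  99]
 [103 101 104 107 109 109 104 107 107 105 106 108 104 106 105  99 110]
 [109  99 104 108 109 105 106 106 107 107 106 106 106 104 106 108 127]
 [129 106 100 101 105 109 106 107 106 106 106 106 107 105 102 118 141]]
[[ 84  88  
[... 1329 characters left out ...]
 179 145
  134 155]
 [199 198 196 175 133 113 111 112 111 111 113 112 113 111 127 167 190 176
  143 128]
 [199 201 196 174 137 111 115 113 113 110 111 111 113 112 131 168 190 187
  160 122]
 [200 199 199 181 140 112 113 112 112 113 112 114 112 112 127 165 189 182
  168 153]
 [201 199 198 186 149 114 115 114 117 114 117 125 128 126 131 160 183 175
  171 168]
 [201 200 198 193 166 133 126 145 159 155 154 155 155 151 156 167 173 174
  174 171]
 [198 199 200 198 189 171 164 176 187 186 181 171 166 163 165 166 165 172
  175 175]
 [201 202 198 196 193 188 186 184 185 182 178 174 170 165 165 161 164 166
  170 167]
 [201 199 197 194 191 188 186 180 181 179 174 174 173 170 169 161 165 165
  162 172]]
```

Run:
```python
from h import *
print(proj('side',[[464.3,-131.8,90.6],[464.6,-131.5,107.4],[466.6,-131.5,107.4]]))
```

```text
[[185.33944495 232.61876688]
 [184.59707986 225.91277557]
 [185.69897811 225.88360788]]
```

```bash
python3 -c "
from h import *
go(467.3,-132.2,101,186.7)
"
```

```text
t 13.2 pos [ 464.6 -131.5  159.2] rpy [ 1.7990e+02 -1.4000e-01 -1.7301e+02] F [-1.  -0.2 -0.3] M [-0.    0.04 -0.04] grip 12.0
dist 58.237616311999396 row [ 0.1  -0.14  0.29] [-0.271 -0.11   5.816]
```

send_rows --pt "0 0 0.3 -0.27 -0.11 2 1" --pt "0 0 0.3 -0.27 -0.11 4 1" --pt "0 0 0.3 -0.27 -0.11 5.4 1" --pt "0 0 0.3 -0.27 -0.11 5.4 1" --pt "0 0 0.3 -0.27 -0.11 5.4 1" --pt "0 0 0.3 -0.27 -0.11 5.4 1"

```text
clock: 13.8
ee_pos: [469.1, -133.0, 108.0]
tool_rot: [-3.141, 0.001, -3.025]
contact_force: [0.8, 0.3, 0.6]
grip_width: 11.7
```

```bash
python3 -c "
from h import *
snap('side','s15',(150,180,220,270),7)
go(467.3,-132.2,95,186.7)
"
```

```text
t 13.85 pos [ 469.2 -133.   108.2] rpy [-1.7994e+02  1.1000e-01 -1.7330e+02] F [0.1 0.2 0.2] M [ 0.01 -0.02 -0.02] grip 11.6
dist 13.350075081091514 row [-0.06  0.11 -0.  ] [0.18  0.106 1.319]
```

View pics/s15.png

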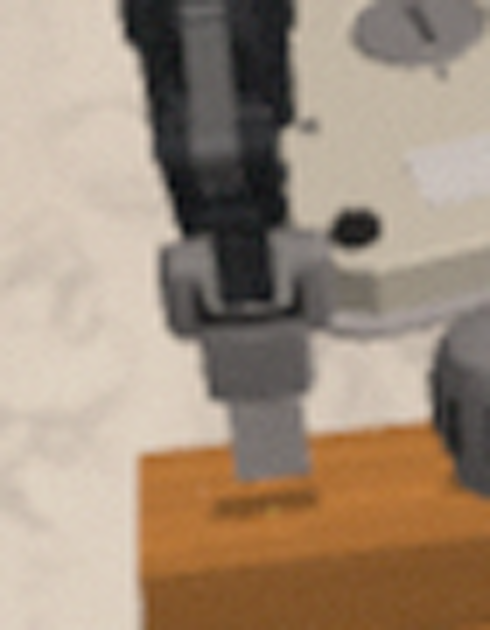

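```bash
python3 -c "
from h import *
g=cv2.imread('pics/s15_raw.png').mean(2).astype(int); print(g[242:257,178:198])
print(onz('side',[[188.7,247.6]],56.4),onz('side',[[187.8,251.3]],46))
"
```

```text
[[196 193 192 189 171 134 116 115 117 113 112 115 115 116 116 121 131 132
  123 117]
 [173 166 165 159 140 121 119 117 119 116 115 115 114 114 115 115 113 113
  108 110]
 [125 117 112 114 114 117 116 118 116 116 113 112 116 117 116 118 125 117
  116 116]
 [114 112 113 114 115 119 116 115 114 114 115 118 113 114 115 124 126 117
  118 119]
 [116 117 117 116 119 122 116 116 115 117 113 117 115 114 115 116 117 117
  111 113]
 [118 120 117 114 119 121 116 115 121 118 118 114 114 113 110 108 114 113
  112 108]
 [115 116 110 115 113 115 116 112 116 125 122 119 118 114 110 106 109 114
  110 113]
 [119 117 113 112 116 119 112 109 114 119 115 114 107 107 106 102 101 107
  113 112]
 [122 124 115 116 113 109 109 106 108  99  98  94  93  87  89  86  93 102
  114 118]
 [115 115 108  95  92  91  85  83  83  79  84  81  80  79  82  82  81 101
  115 120]
 [115 113 100  85  80  84  83  79  86  83  96 101  92  91  90  95  99 107
  117 117]
 [115 109 100  90  88  91  86  88  97 100 113 114 107 106 108 111 115 112
  116 115]
 [118 112 106 106 108 107 103 106 108 112 116 117 116 116 116 118 114 116
  114 112]
 [118 118 118 117 119 116 119 120 119 116 118 122 117 118 117 113 110 112
  106 112]
 [115 118 118 119 120 119 116 117 115 114 116 117 118 115 113 112 111 111
  111 111]]
[[ 467.74858216 -137.52678895   56.4       ]] [[ 465.03590002 -137.25973886   46.        ]]
```

```bash
python3 -c "
from h import *
go(466.5,-133.5,95,186.7)
"
```

```text
t 13.85 pos [ 469.2 -133.   108.2] rpy [-1.7994e+02  1.1000e-01 -1.7330e+02] F [0.1 0.2 0.2] M [ 0.01 -0.02 -0.02] grip 11.6
dist 13.468163016090331 row [-0.06  0.11 -0.  ] [ 0.274 -0.013  1.319]
```

send_rows --pt "0 0 0 0.27 -0.02 0 1" --pt "0 0 0 0.27 -0.02 0.4 1" --pt "0 0 0 0.27 -0.02 0.8 1" --pt "0 0 0 0.27 -0.02 1.1 1" --pt "0 0 0 0.27 -0.02 1.4 1" --pt "0 0 0 0.27 -0.02 1.4 1"

```text
clock: 14.45
ee_pos: [465.3, -133.0, 92.1]
tool_rot: [3.141, -0.001, -3.024]
contact_force: [-0.4, 0.1, -1.4]
grip_width: 11.5
```

```bash
python3 -c "
from h import *
go(466.5,-133.5,90,186.7)
"
```

```text
t 14.45 pos [ 465.3 -133.    92.1] rpy [ 1.7996e+02 -7.0000e-02 -1.7328e+02] F [-0.4  0.1 -1.4] M [0.04 0.01 0.  ] grip 11.5
dist 2.525983487621631 row [ 0.04 -0.07  0.02] [-0.118 -0.067  0.213]
```

send_rows --pt "0 0 0 0 0 0.5 1" --pt "0 0 0 0 0 1.0 1" --pt "0 0 0 0 0 1.5 1" --pt "0 0 0 0 0 2.0 1" --pt "0 0 0 0 0 2.3 1" --pt "0 0 0 0 0 2.3 1"

```text
clock: 15.05
ee_pos: [465.2, -133.0, 69.2]
tool_rot: [3.141, -0.001, -3.024]
contact_force: [-0.5, -0.5, -0.1]
grip_width: 11.9
```

```bash
python3 -c "
from h import *
snap('side','s16',(150,180,220,270),7)
go(466.5,-133.5,64,186.7)
"
```

```text
t 15.1 pos [ 465.5 -133.1   69.6] rpy [ 1.7998e+02 -3.0000e-02 -1.7328e+02] F [-0.6 -0.2  0.3] M [-0.    0.07  0.02] grip 11.6
dist 5.705881311449488 row [ 0.02 -0.03  0.02] [-0.09  -0.05   0.561]
```

View pics/s16.png

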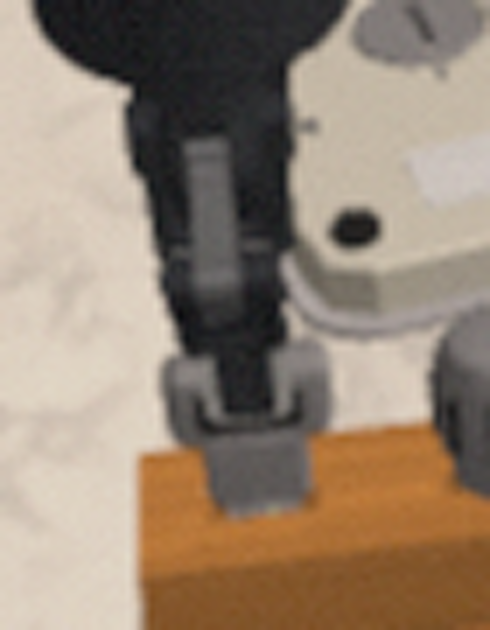

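Going in freely; seat the key until the contact force rises.

send_rows --pt "0 0 0 0 0 0.2 1" --pt "0 0 0 0 0 0.4 1" --pt "0 0 0 0 0 0.55 1" --pt "0 0 0 0 0 0.55 1"

```text
clock: 15.5
ee_pos: [465.5, -133.1, 64.2]
tool_rot: [3.141, -0.0, -3.024]
contact_force: [-0.5, -0.6, 0.5]
grip_width: 11.6
```

```bash
python3 -c "
from h import *
go(466.5,-133.5,64,186.7)
"
```

```text
t 15.5 pos [ 465.5 -133.1   64.2] rpy [ 1.7999e+02 -2.0000e-02 -1.7328e+02] F [-0.5 -0.6  0.5] M [ 0.01 -0.01  0.01] grip 11.6
dist 1.0483146197935946 row [ 0.01 -0.02  0.02] [-0.092 -0.048  0.016]
```

send_rows --pt "0 0 0 0 0 0.1 1" --pt "0 0 0 0 0 0.15 1" --pt "0 0 0 0 0 0.15 1"

```text
clock: 15.8
ee_pos: [465.9, -133.3, 63.9]
tool_rot: [-3.141, -0.0, -3.024]
contact_force: [-3.0, 1.0, 5.0]
grip_width: 11.9
```

```bash
python3 -c "
from h import *
go(466.5,-133.5,64,186.7)
"
```

```text
t 15.8 pos [ 465.9 -133.3   63.9] rpy [-179.99   -0.   -173.27] F [-3.  1.  5.] M [0.15 0.47 0.01] grip 11.9
dist 0.6155030013490562 row [-0.01 -0.    0.03] [-0.054 -0.025 -0.014]
```

send_rows --pt "0 0 0 0 0 0 0.6" --pt "0 0 0 0 0 0 0.6" --pt "0 0 0 0 0 0 0.3" --pt "0 0 0 0 0 0 0.3" --pt "0 0 0 0 0 0 0.3" --force 20

```text
clock: 16.3
ee_pos: [465.7, -133.2, 62.8]
tool_rot: [3.142, -0.0, -3.024]
contact_force: [-0.7, -0.3, 0.1]
grip_width: 59.7
```

```bash
python3 -c "
from h import *
go(466.5,-133.5,64,186.7)
snap('side','s17',(150,180,220,270),7)
"
```

```text
t 16.3 pos [ 465.7 -133.2   62.8] rpy [ 1.8000e+02 -1.0000e-02 -1.7328e+02] F [-0.7 -0.3  0.1] M [0.06 0.02 0.02] grip 59.7
dist 1.4968311796798874 row [ 0.   -0.01  0.02] [-0.08  -0.043 -0.119]
```

View pics/s17.png

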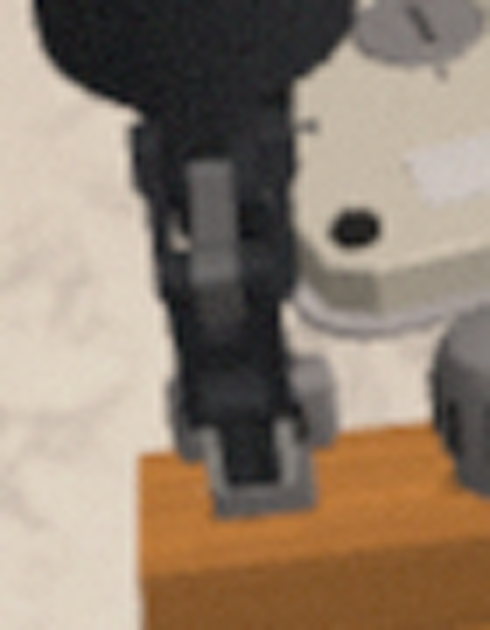

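Released; the key stands. Lift straight up and move clear of the views.

send_rows --pt "0 0 0 0 0 -1 0.3" --pt "0 0 0 0 0 -3 0.3" --pt "0 0 0 0 0 -6 0.3" --pt "0 0 0 0 0 -10 0.3" --pt "0 0 0 6 0 -12 0.3" --pt "0 0 0 10 0 -12 0.3" --pt "0 0 0 10 0 -12 0.3" --pt "0 0 0 10 0 -12 0.3" --pt "0 0 0 10 0 -12 0.3"

```text
clock: 17.25
ee_pos: [367.0, -145.0, 183.4]
tool_rot: [-3.141, 0.001, -3.024]
contact_force: [0.2, -0.1, -0.0]
grip_width: 59.6
```

```bash
python3 -c "
from h import *
snap('side','s18',(150,150,300,280),4.2)
snap('top','t18',(180,150,350,280),4.5)
go(466.5,-133.5,64,186.7)
"
```

```text
t 17.35 pos [ 367.  -144.8  182.8] rpy [ 1.7996e+02 -4.0000e-02 -1.7323e+02] F [ 0.4  0.7 -0.1] M [-0.01 -0.02  0.  ] grip 59.8
dist 155.37029471032048 row [ 0.04 -0.04  0.07] [-10.017  -0.06   11.876]
```

View pics/s18.png

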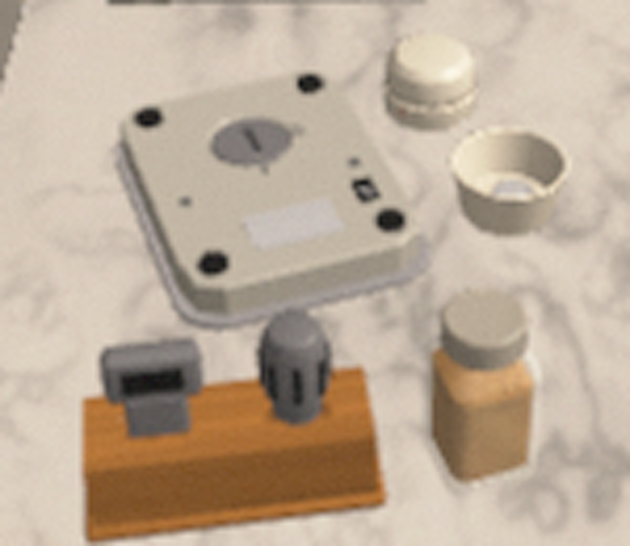

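View pics/t18.png

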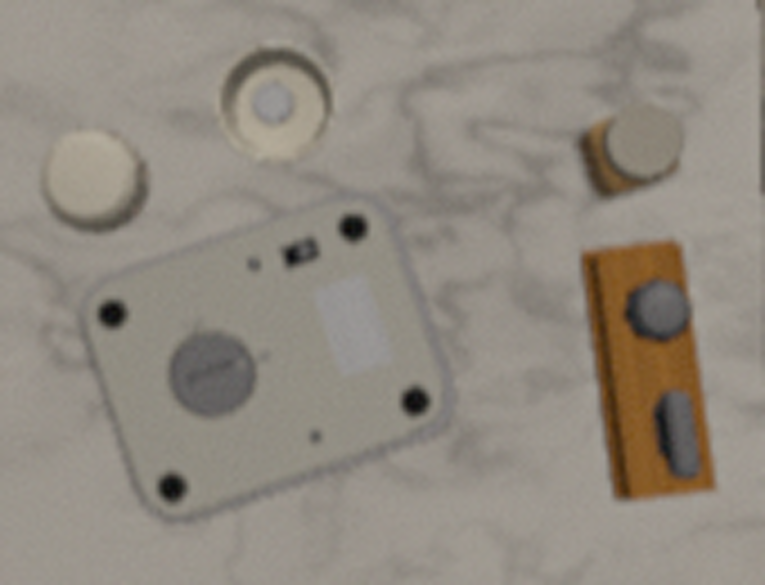

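```bash
python3 -c "
from station import manip
print(manip.job_done())"
```

```text
the job is handed in; nothing more can be done
None
```

The cover is turned clockwise to its stop, the key is back in its own slot in the block, and the job is handed in at about 17.4 s of the 48 s allowed. The hand-in gave no verdict, so the results below rest on my own checks.

- **Cover:** The blade went in freely, about 7 mm deep. The turning moment rose from about 0.07 N m to 0.34 N m as I kept turning, which shows the hard stop. In the top picture the slot lies about 1.7° from the locked direction, inside the 7° limit and within the measuring noise.
- **Key:** It entered the block with almost no force and met resistance at the same height as when I picked it up (63.9 mm against 63.8 mm). After release it stands upright and looks as it did at the start in both views. It ended about 1 mm from its starting place along the block.
- **Surroundings:** The screwdriver, dish, timer and spice jar show no movement in the last pictures. The gripper is well clear with no contact force.
- **What disagreed:** The two cameras differed by up to about 6.5 mm in y at the scale. I corrected for that using the held key as a reference and the contact forces. The key also slipped about 1.5 mm along its width in the grip during the turn, and I allowed for that when putting it back.

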